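# Free a battery from a charger whose release button has broken off

## Robot

A 6-joint arm with a two-finger parallel gripper is mounted at the origin on a cart in front of the work surface, level with it; the furniture and walls round the work are solid. World frame = base frame: x ahead of the robot, y to its left, z up, the work surface at z = 0. Lengths are in mm, angles in rad, forces in N, time in s.
With the tool pointing down it reaches from about 325 to 875 mm from the base axis. Payload 4.4 kg.
Tool frame: the origin (TCP) lies on the centre line of the jaws, within the pads' length; the fingertips stand 17 mm ahead of it and the grasp point (between the pads) lies 2 mm behind it; z points along the fingers, y is the line along which they close (so a half turn about z gives the same grasp; the last joint's range is limited). The gripper opens to 85 mm and grips with 20 to 120 N. Pads are 22 mm wide; open, the fingers measure 114 mm over their backs; the gripper's body (76 mm by 85 mm) begins 54 mm behind the grasp point. The pads swing forward as they close: fully open they stand 13 mm farther back than shut.
Start: joints at [-1.369, 0.207, 1.542, -0, 1.393, -0.15], TCP at [198.126, -539.79, 248.282] pointing down, gripper open.
Joint ranges: [-2.73, 2.73], [-0.86, 2.22], [0.23, 2.46], [-1.11, 4.25], [0.08, 2.63], [-2.82, 2.82]. Speed limits (rad/s): [2.79, 2.79, 3.14, 3.14, 3.14, 3.14].

## Interface

Orientations are given as a 3x3 rotation matrix whose columns are the frame's x, y, z axes.
In Python, from plant import ctrl gives the robot as it stands. The module is installed in compiled form; this text tells all that it offers.
- The arm moves only by the tool apply_moves, never from a script. Its argument "series" is one flat list of numbers, 6 for each row, row after row: the shift along the tool's x, y, z each as a share of 15 cm, from -1 to 1, then the turn, a rotation vector about the tool's x, y, z each as a share of 360 degrees, from -1 to 1. A call has 1 to 12 rows; each row shifts and turns the commanded pose from where the row before left it, along the tool's axes as they then stand; what a row does not reach is not made up. A row lasts 1/8 s, in which the tool goes at most 62.5 mm and 10.7 degrees, less where a joint would pass 70% of its speed; a pose out of reach is approached as far as the arm can. A call with a number of a shift or a turn outside -1 to 1 is refused whole. A call with a gripper value outside its range is refused whole. "claw" is the opening, from 0 (shut) to 1 (fully open), set as the call begins (left out, the last holds). The fingers move at their own pace and stop on an object; "squeeze" is the grip in N (left out, the last holds). Time passes only in rows, so rows that do not move let the fingers close. It gives the time, the measured TCP pose, the force, the opening and the grip force at its end, in the units of the state.
- ctrl.read_state(): the state, without advancing time (a new reading comes with each control period).
- ctrl.grab_frame(name): name is "side" or "top"; returns the picture (384x512x3 uint8, red, green, blue); there is no depth.
- ctrl.camera_model(name): a dict with "fx", "fy", "cx", "cy" (pixels), "world_to_cam" (4x4, takes a point from world to camera coordinates). Camera axes: x right, y up, looking along -z (the intrinsics and any distortion apply to the point x, -y, -z); pixel columns grow to the right and rows downward; lengths in mm; the calibration is good to about 2 mm. A picture is of the moment at which its call begins. camera_model takes no time and is no camera call.
- ctrl.close_job(): hands the job in; it is judged then, once.
The state is a dict: "t": time; "joint_positions": joint angles; "joint_velocities": joint speeds; "effort": joint torques, N m; "eef_pos": TCP position; "ee_rot": TCP orientation; "wrist_force": force on the tool from outside, world axes, zero at the start; "moment": the same for the moment, N m; "width": opening from 0.0 (shut) to 1.0 (fully open); "gripper_force": force on a finger pad.
Only numpy, scipy, OpenCV 4.12 (cv2) and the standard library are available. Lean on these libraries where they do the work, as an engineer would, in place of code of your own. Each camera call takes 0.05 s, during which the arm holds its last target. There are 200 camera calls.

## Task

The charger's release button has broken off, so the battery pack is locked in. Push the screwdriver through the button opening in the charger's front, feel gently for the sprung catch tab hidden behind it and press it until the pack pops up; then lay the screwdriver down flat on the bench, lift the pack out and stand it on the bench clear of the charger, the same way up as it sat. Do not force or drop anything, and leave the other things where they are.

Things in the scene. Friction and masses are not known exactly. Their poses are not given: they have to be found in the camera images.
- charger: Grey box fixed to the bench, 156 long (own x), 84 wide (y), origin at the centre of its underside; x points from its front to its back. Front bulkhead (first 37 mm) is 82 high; behind it the open bay: walls 7.5 thick, 45 high but cut down to 28 over the middle 59 mm for the fingers. A catch in the bulkhead holds the pack down by a lug on its front end; a sprung lifter under the pack raises it 12 mm once the catch lets go.
- opening (a point): Centre of the button opening, on the outer face of the charger's front wall, 38 mm above the bench; axes as the charger's (x points into it). 40 wide (y) x 14 high, wall 5 thick, level. Hidden behind it is the tab: the 16 wide, 16 high stump of the button's stem, its middle up to 10 mm left or right of the opening's middle, its face 17 to 27 mm behind the outer face (neither is measured).
- driver_tip (a point): End of the screwdriver's shank (6 to 7 mm across, 82 mm long from tip to handle). Pressed, the hidden tab slides straight in on a spring: about 4 N to start, it lets go at 8 to 10 N after 3 to 5 mm and stops dead after 7. Left and right of it (1.5 mm gap) rigid cheeks, 25 mm behind the outer face, do not yield: on them, draw back to 14 mm deep, move sideways and try again. Tab and cheeks crack above 16 N.
- driver_handle (a point): Point on the screwdriver's axis where the handle is best gripped, 111 mm from the tip; the handle runs on 61 mm behind it. Six-sided handle, 26 mm across corners (sideways as it lies), 22 across flats; axis 11 mm above the bench as it lies.
- screwdriver: Short screwdriver lying on the bench, 174 long, 0.11 kg. Origin under its axis where handle and shank meet (5 mm into the handle), on the bench; its own -y points to the tip, z up as it lies.
- battery_pack: Black cordless-tool battery in the charger's bay, rails down: 104 long (along the charger), 64 wide, 65 high over the rails, 0.44 kg. Origin: centre of its flat upper face, 75 mm above the bench while locked, 87 once popped up, 65 when it stands on the bench on its rails. Its own z points DOWN as it sits. Grip it across the width, above the bay walls.
- multimeter: Bystander: yellow and black multimeter lying face up, 142 x 70 x 44. Origin at the centre of its underside.
- screw_box: Bystander: cardboard box, 66 x 100 x 49. Origin at the centre of its underside.
- wrench_13: Bystander: steel combination wrench lying flat, 164 x 30 x 7. Origin at the middle of the underside.
Not all that is in view belongs to the job. Leave any turquoise look-alike of the battery_pack alone.

How it is judged (in metres and radians):
On the way:
1. the pack has popped up at least 8 mm while the screwdriver's tip is inside the button opening (12 mm or deeper) (z of battery_pack in the frame of charger above 0.083 m and x of driver_tip in the frame of opening above 0.012 m and y of driver_tip in the frame of opening between -0.022 and 0.022 m and z of driver_tip in the frame of opening between -0.01 and 0.01 m), for 0.05 s.
At the end, for the whole second after the job is handed in: The pack stands at rest on the bench on its rails (upper face 55 to 72 mm high, level within 8 degrees, same way up), its middle over 120 mm from the charger's; the screwdriver lies at rest flat on the bench, tip and handle under 30 mm high (height (world z) of battery_pack between 0.055 and 0.072 m and angle between battery_pack's own z axis and vertical above 3 rad and horizontal distance between battery_pack and charger above 0.12 m and linear speed of each of battery_pack, screwdriver below 0.02 m/s and height (world z) of driver_tip between -0.01 and 0.03 m and height (world z) of driver_handle between -0.01 and 0.03 m); the robot touches nothing.
It fails at once if the screwdriver presses on the charger or on the parts inside it with over 16 N (contact force between screwdriver and charger above 16 N).
It fails at once if the pack is dropped or thrown (faster than 1 m/s) (linear speed of battery_pack above 1 m/s).
It fails at once if another thing on the bench is shifted by over 30 mm (distance of any of multimeter, screw_box, wrench_13 from where it was at the start of the episode above 0.03 m).
It also fails if it takes over 72 s, if anything falls off the work surface, if the arm or the gripper's body presses on something with over 40 N, if the wrist force passes 120 N, or if a joint passes its speed limit or range.

## Working session

There is one attempt and no reset: what is moved stays moved. The work goes in short steps, Python scripts to look and compute and a tool call to move; the robot and the scene stay as the last step left them, time stands still between calls to the robot, and variables do not carry over. Pictures are saved under pics/ and viewed, at most 10 in all, crops included, and the job is handed in when it is done.

Besides the shell and the picture viewer there is one more tool, called after "Request:" as name(argument=value, ...) on one line, values as JSON. apply_moves: Moves the arm, as the interface text tells. Shift numbers are shares of 15 cm and turn numbers shares of 360 degrees, none past 1 either way. Its arguments: {"type":"object","properties":{"series":{"type":"array","items":{"type":"number","minimum":-1,"maximum":1}},"claw":{"type":"number"},"squeeze":{"type":"number"}},"required":["series"]}

```bash
mkdir -p pics; cat > h.py <<'E'
import numpy as np, cv2
from plant import ctrl
def grab(n,f=None):
    im=ctrl.grab_frame(n)
    if f: cv2.imwrite('pics/'+f,cv2.cvtColor(im,cv2.COLOR_RGB2BGR))
    return im
def ray(n,u,v):
    m=ctrl.camera_model(n); T=np.array(m['world_to_cam'])
    d=np.array([(u-m['cx'])/m['fx'],-(v-m['cy'])/m['fy'],-1.])
    R=T[:3,:3]; return -R.T@T[:3,3], R.T@d
def onz(n,u,v,z):
    o,d=ray(n,u,v); return o+d*(z-o[2])/d[2]
def proj(n,p):
    m=ctrl.camera_model(n); T=np.array(m['world_to_cam'])
    c=T[:3,:3]@np.array(p)+T[:3,3]; return np.array([m['cx']+m['fx']*c[0]/-c[2], m['cy']+m['fy']*-c[1]/-c[2]])
def tri(n1,p1,n2,p2):
    o1,d1=ray(n1,*p1);o2,d2=ray(n2,*p2)
    A=np.stack([d1,-d2],1); s=np.linalg.lstsq(A,o2-o1,rcond=None)[0]
    a=o1+s[0]*d1;b=o2+s[1]*d2; return (a+b)/2, np.linalg.norm(a-b)
E
python3 - <<'E'
from h import *
a=grab('top','t0.png');b=grab('side','s0.png')
for n in('top','side'):
    m=ctrl.camera_model(n);print(n,{k:v for k,v in m.items() if k!='world_to_cam'},ray(n,256,192))
s=ctrl.read_state();print(s['t'],s['eef_pos'],np.round(s['ee_rot'],3),s['width'],s['wrist_force'])
E
```

```text
top {'fx': 487.7393252508028, 'fy': 487.7393252508028, 'cx': 259.80547951637396, 'cy': 182.89966421353176} (array([ 306.06330694,   21.14739505, 1370.41692825]), array([ 0.19420554, -0.01014913, -0.98111682]))
side {'fx': 424.46094567566126, 'fy': 424.46094567566126, 'cx': 255.70731247916908, 'cy': 188.01629891916477} (array([ 583.3784456 , 1327.58873352,  584.99668794]), array([-0.00499319, -0.92945922, -0.36901109]))
0.1 [ 197.98798791 -539.13222574  247.21305639] [[ 0.939  0.345 -0.   ]
 [ 0.345 -0.939  0.002]
 [ 0.    -0.002 -1.   ]] 0.9981922591326574 [0.1453639  0.18023016 0.23292888]
```

View pics/t0.png

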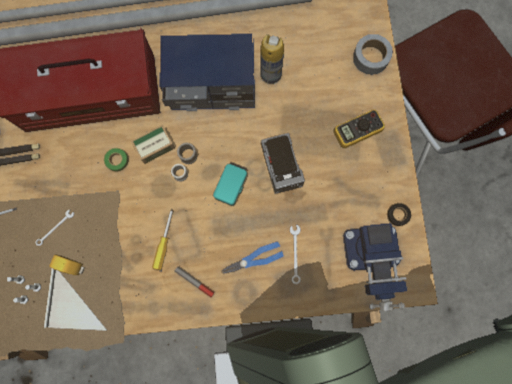

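View pics/s0.png

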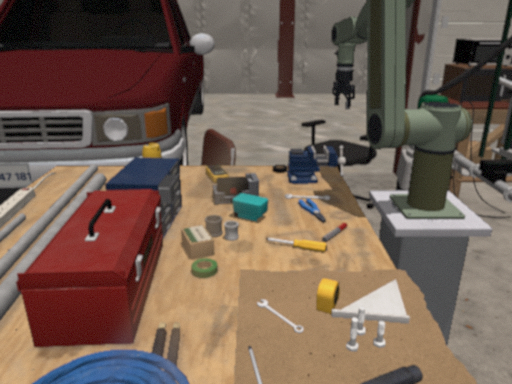

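```bash
python3 - <<'E'
from h import *
t=cv2.imread('pics/t0.png');s=cv2.imread('pics/s0.png')
a=cv2.resize(t[125:275,140:320],None,fx=4,fy=4,interpolation=cv2.INTER_CUBIC)
b=cv2.resize(s[165:255,200:360],None,fx=4.5,fy=4.5,interpolation=cv2.INTER_CUBIC)
cv2.imwrite('pics/tc.png',a);cv2.imwrite('pics/sc.png',b)
for p in [(100,100),(283,162),(160,255),(171,210)]:print(p,onz('top',*p,0).round())
E
```

```text
(100, 100) [900. 445.   0.]
(283, 162) [658. -79.   0.]
(160, 255) [424. 290.   0.]
(171, 210) [548. 252.   0.]
```

View pics/tc.png

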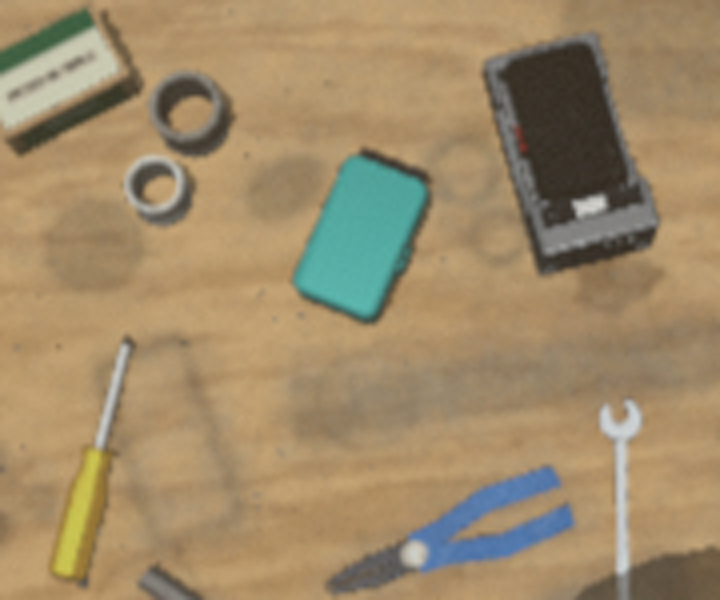

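View pics/sc.png

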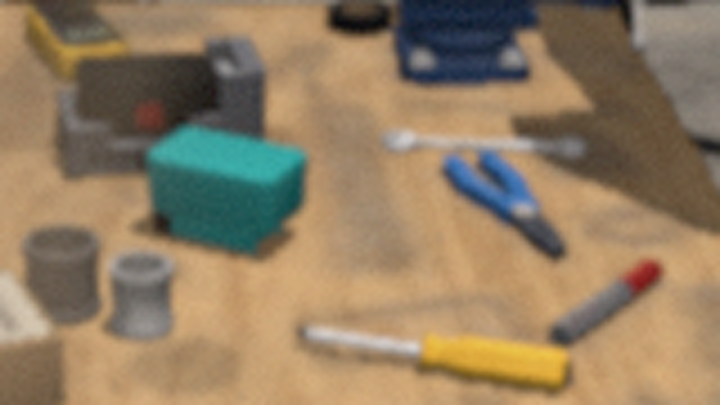

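```bash
python3 - <<'E'
from h import *
R={}
for n,f,roi in(('top','t0.png',(140,200,190,275)),('side','s0.png',(255,225,345,255))):
    im=cv2.imread('pics/'+f);hsv=cv2.cvtColor(im,cv2.COLOR_BGR2HSV)
    m=cv2.inRange(hsv,(20,150,90),(34,255,255));k=np.zeros_like(m);x0,y0,x1,y1=roi;k[y0:y1,x0:x1]=m[y0:y1,x0:x1]
    c=max(cv2.findContours(k,0,2)[0],key=cv2.contourArea);r=cv2.minAreaRect(c);print(n,cv2.contourArea(c),r)
    M=cv2.moments(c);cen=(M['m10']/M['m00'],M['m01']/M['m00']);R[n]=cen
    print(cen,cv2.boxPoints(r).round(1).tolist())
print('handle centroid',tri('top',R['top'],'side',R['side']))
T=lambda x,y:(140+(x-1.5)/4,125+(y-1.5)/4); S=lambda x,y:(200+(x-1.75)/4.5,165+(y-1.75)/4.5)
tip=T(127,341);st=S(302,333);print('tip',tri('top',tip,'side',st))
print('tip z3',onz('top',*tip,11),'handle cen z11',onz('top',*R['top'],11))
for nm,p,z in[('fl',(543,251),82),('fr',(656,222),82),('bl',(487,62),45),('br',(597,36),45),('flb',(543,273),0),('frb',(655,243),0)]:
    print(nm,onz('top',*T(*p),z).round(1))
# pack top corners z75
for nm,p in[('pbl',(500,58)),('pbr',(592,40)),('pfr',(632,186)),('pfl',(535,208))]: print(nm,onz('top',*T(*p),75).round(1))
print('label',onz('top',*T(590,206),75))
print('bulk fl tri',tri('top',T(543,251),'side',S(264,70)))
E
```

```text
top 213.0 ((160.00001525878906, 253.00003051757812), (8.246211051940918, 32.01470184326172), 14.03624439239502)
(159.83098591549296, 253.8849765258216) [[152.10000610351562, 267.5], [159.89999389648438, 236.5], [167.89999389648438, 238.5], [160.10000610351562, 269.5]]
side 213.0 ((309.5154113769531, 244.87693786621094), (31.75288963317871, 8.806466102600098), 7.125016689300537)
(310.2464788732394, 244.85367762128323) [[293.20001220703125, 247.3000030517578], [294.29998779296875, 238.5], [325.79998779296875, 242.5], [324.70001220703125, 251.1999969482422]]
handle centroid (array([426.6373892 , 287.14124923,  14.02258774]), np.float64(1.1489443256957286))
tip (array([546.35910926, 248.83924307,  13.3513519 ]), np.float64(0.9214276302008548))
tip z3 [546.30999047 249.27486335  11.        ] handle cen z11 [426.33747436 287.82956327  11.        ]
fl [568.9 -45.4  82. ]
fr [ 581.7 -123.5   82. ]
bl [716.3 -21.5  45. ]
br [ 728.2 -101.2   45. ]
flb [569.6 -48.    0. ]
frb [ 583.9 -130.3   -0. ]
pbl [709.  -29.8  75. ]
pbr [716.  -94.6  75. ]
pfr [ 609.7 -110.8   75. ]
pfl [600.6 -43.3  75. ]
label [598.47747531 -80.7846691   75.        ]
bulk fl tri (array([568.3537421 , -45.28458471,  83.80128809]), np.float64(0.3037331904580043))
```

The job's targets are the yellow screwdriver at (160,254) rather than the red/grey stick at (194,281), and the black pack in the grey charger at (283,162) rather than the turquoise one at (231,184). The close crops confirm both, with the charger's front facing the robot. Measured heights of 14, 13 and 84 mm fit the given 11 and 82 mm.

Request:
apply_moves(series=[0.31, -0.231, 0, 0, 0, 0, 0.31, -0.231, 0, 0, 0, 0, 0.31, -0.231, 0, 0, 0, 0, 0.31, -0.231, 0, 0, 0, 0, 0.31, -0.231, 0, 0, 0, 0, 0.31, -0.231, 0, 0, 0, 0, 0.31, -0.231, 0, 0, 0, 0, 0.155, -0.372, 0, 0, 0, 0, 0.155, -0.372, 0, 0, 0, 0, 0.155, -0.372, 0, 0, 0, 0, 0.155, -0.372, 0, 0, 0, 0, 0.155, -0.372, 0, 0, 0, 0], claw=1)

```text
t: 1.6
eef_pos: [432.6, 104.0, 248.1]
ee_rot: [[0.939, 0.345, 0.0], [0.345, -0.939, -0.0], [0.0, 0.0, -1.0]]
wrist_force: [1.2, -0.3, 0.7]
width: 0.998
gripper_force: 0.0
```

Request:
apply_moves(series=[0.155, -0.372, 0, 0, 0, 0, 0.155, -0.372, 0, 0, 0, 0, 0.155, -0.372, 0, 0, 0, 0, 0, 0, 0.2, 0, 0, 0.0263, 0, 0, 0.2, 0, 0, 0.0263, 0, 0, 0.2, 0, 0, 0.0263, 0, 0, 0.2, 0, 0, 0.0263, 0, 0, 0, 0, 0, 0, 0, 0, 0, 0, 0, 0], claw=0.65)

```text
t: 2.72
eef_pos: [441.4, 283.4, 129.1]
ee_rot: [[0.953, -0.302, 0.001], [-0.302, -0.953, 0.0], [0.001, -0.001, -1.0]]
wrist_force: [0.5, 0.1, 0.0]
width: 0.645
gripper_force: 0.0
```

```bash
cat >> h.py <<'E'
def st():
    s=ctrl.read_state();R=np.array(s['ee_rot']);y=np.degrees(np.arctan2(R[1,0],R[0,0]))
    print('t',round(s['t'],2),'pos',np.round(s['eef_pos'],1),'yaw',round(y,2),'z',np.round(R[:,2],3),'F',np.round(s['wrist_force'],1),'w',round(s['width'],3),'g',np.round(s['gripper_force'],1),'q',np.round(s['joint_positions'],2));return s,R
def togo(p,yaw=None):
    s,R=st();print('local shift mm',np.round(R.T@(np.array(p)-s['eef_pos']),1), 'shares',np.round(R.T@(np.array(p)-s['eef_pos'])/150,4))
    if yaw is not None: y=np.degrees(np.arctan2(R[1,0],R[0,0]));print('turn z share',round(-(yaw-y)/360,4))
E
python3 - <<'E'
from h import *
togo([440.5,282.7,14],-17.7)
a=grab('top','t1.png');b=grab('side','s1.png')
a=cv2.imread('pics/t1.png')[140:290,110:230];b=cv2.imread('pics/s1.png')[150:270,240:360]
cv2.imwrite('pics/c1.png',np.hstack([cv2.resize(a,(400,500)),cv2.resize(b,(400,400))[:500] if 0 else cv2.copyMakeBorder(cv2.resize(b,(400,400)),0,100,0,0,0)]))
E
```

```text
t 2.73 pos [441.4 283.4 129.1] yaw -17.59 z [ 0.001  0.    -1.   ] F [0.5 0.1 0. ] w 0.645 g 0.0 q [0.41 0.23 1.78 0.   1.13 2.28]
local shift mm [ -0.8   1.1 115.1] shares [-0.0051  0.0072  0.7673]
turn z share 0.0003
```

View pics/c1.png

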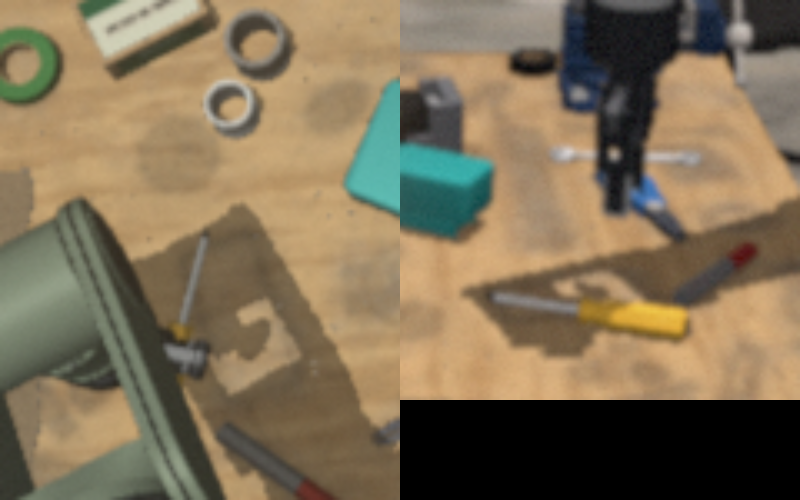

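Request:
apply_moves(series=[-0.005, 0.007, 0.3, 0, 0, 0, 0, 0, 0.2, 0, 0, 0, 0, 0, 0.12, 0, 0, 0, 0, 0, 0.1, 0, 0, 0, 0, 0, 0, 0, 0, 0])

```text
t: 3.45
eef_pos: [439.7, 282.4, 19.9]
ee_rot: [[0.953, -0.304, -0.001], [-0.304, -0.953, -0.0], [-0.001, 0.001, -1.0]]
wrist_force: [-0.7, -0.1, 0.5]
width: 0.647
gripper_force: 0.0
```

Request:
apply_moves(series=[0, 0, 0, 0, 0, 0, 0, 0, 0, 0, 0, 0, 0, 0, 0, 0, 0, 0, 0, 0, 0, 0, 0, 0, 0, 0, 0, 0, 0, 0, 0, 0, 0, 0, 0, 0], claw=0, squeeze=60)

```text
t: 4.2
eef_pos: [440.9, 282.9, 21.7]
ee_rot: [[0.953, -0.304, 0.002], [-0.304, -0.953, 0.001], [0.002, -0.002, -1.0]]
wrist_force: [-0.5, -0.8, 7.1]
width: 0.268
gripper_force: 58.7
```

Request:
apply_moves(series=[0, 0, -0.05, 0, 0, 0, 0, 0, -0.15, 0, 0, 0, 0, 0, -0.3, 0, 0, 0, 0, 0, -0.3, 0, 0, 0, 0, 0, 0, 0, 0, 0, 0, 0, 0, 0, 0, 0])

```text
t: 4.95
eef_pos: [439.2, 282.1, 139.8]
ee_rot: [[0.953, -0.304, -0.001], [-0.304, -0.953, -0.0], [-0.001, 0.001, -1.0]]
wrist_force: [-0.2, -0.4, -1.9]
width: 0.266
gripper_force: 59.1
```

```bash
python3 - <<'E'
from h import *
st()
a=grab('top','t2.png');b=grab('side','s2.png')
a=cv2.imread('pics/t2.png')[140:290,110:230];b=cv2.imread('pics/s2.png')[150:270,240:360]
cv2.imwrite('pics/c2.png',np.hstack([cv2.resize(a,(400,500)),cv2.copyMakeBorder(cv2.resize(b,(400,400)),0,100,0,0,0)]))
E
```

```text
t 4.95 pos [439.2 282.1 139.8] yaw -17.72 z [-0.001 -0.    -1.   ] F [-0.2 -0.4 -1.9] w 0.266 g 59.1 q [0.41 0.21 1.77 0.   1.15 2.29]
```

View pics/c2.png

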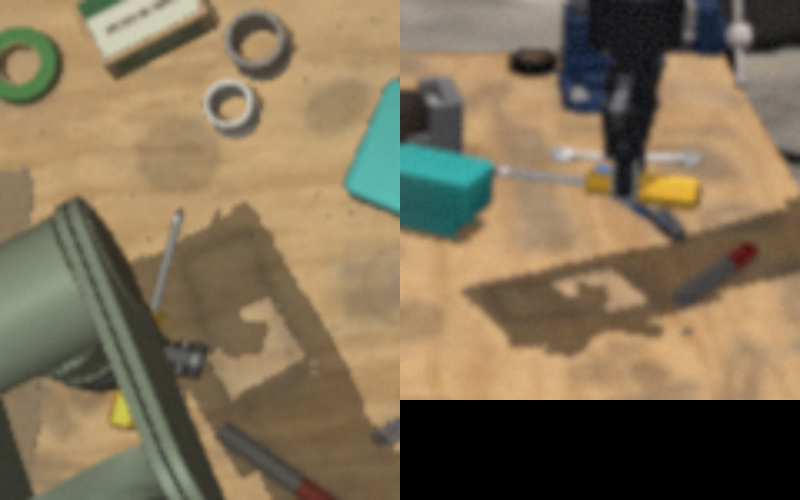

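```bash
python3 - <<'E'
from h import *
p,e=tri('top',(110+(181-1.2)*.3,140+(212-1.2)*.3),'side',(240+(100-1.2)*.3,150+(170-1.2)*.3))
print('tip',p,e); s,R=st(); print('tip local',R.T@(p-s['eef_pos']))
X=np.array([np.cos(np.radians(9.7)),np.sin(np.radians(9.7)),0])
o=np.array([576,-87,38.])
print('TCP for tip 35mm before',o-X*(35+111))
E
```

```text
tip [542.01417198 247.44794539 130.93025373] 4.292446933258037
t 5.05 pos [438.3 281.8 138.4] yaw -17.72 z [-0.004 -0.002 -1.   ] F [-0.2 -0.7 -0. ] w 0.266 g 59.1 q [0.41 0.22 1.78 0.   1.15 2.29]
tip local [109.23588212   1.14899152   7.17155444]
TCP for tip 35mm before [ 432.08729351 -111.59944942   38.        ]
```

Request:
apply_moves(series=[0.108, 0.36, 0, 0, 0, 0, 0.108, 0.36, 0, 0, 0, 0, 0.108, 0.36, 0, 0, 0, 0, 0.108, 0.36, 0, 0, 0, 0, 0.108, 0.36, 0, 0, 0, 0, 0.108, 0.36, 0, 0, 0, 0, 0.108, 0.36, 0, 0, 0, 0, 0, 0, 0.18, 0, 0, -0.0254, 0, 0, 0.18, 0, 0, -0.0254, 0, 0, 0.18, 0, 0, -0.0254, 0, 0, 0, 0, 0, 0, 0, 0, 0, 0, 0, 0])

```text
t: 6.55
eef_pos: [432.8, -112.0, 59.2]
ee_rot: [[0.986, 0.167, -0.001], [0.167, -0.986, 0.0], [-0.001, -0.0, -1.0]]
wrist_force: [0.0, 0.6, -0.7]
width: 0.267
gripper_force: 59.3
```

```bash
python3 - <<'E'
from h import *
st()
a=grab('top','t3.png');b=grab('side','s3.png')
a=cv2.imread('pics/t3.png')[130:250,250:330];b=cv2.imread('pics/s3.png')[160:240,190:310]
cv2.imwrite('pics/c3.png',np.hstack([cv2.resize(a,None,fx=5,fy=5,interpolation=2)[:,:400],cv2.copyMakeBorder(cv2.resize(b,(400,267),interpolation=2),0,333,0,0,0)]))
E
```

```text
t 6.55 pos [ 432.8 -112.    59.2] yaw 9.59 z [-0.001  0.    -1.   ] F [ 0.   0.6 -0.7] w 0.267 g 59.3 q [-0.45  0.2   2.    0.    0.94  0.96]
```

View pics/c3.png

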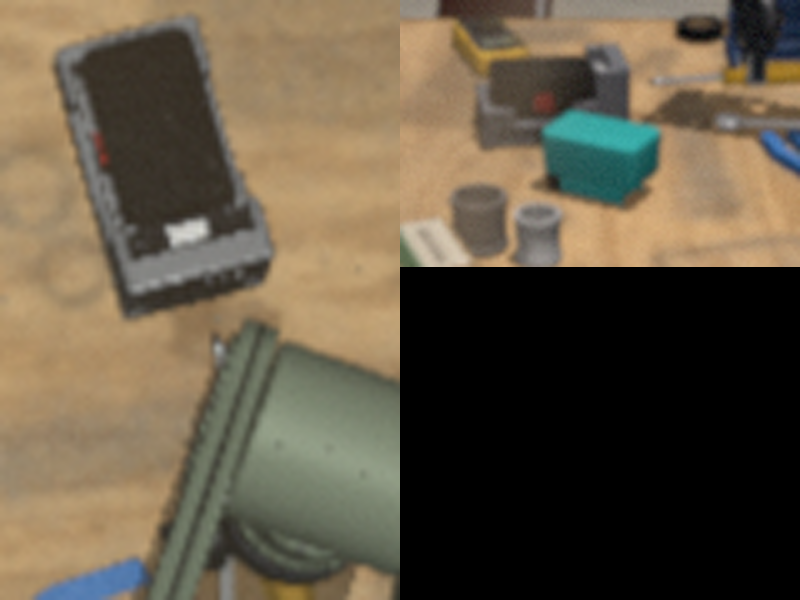

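```bash
python3 - <<'E'
from h import *
T=lambda x,y:(250+(x-2)/5,130+(y-2)/5);S=lambda x,y:(190+(x-401.2)*.3,160+(y-1.2)*.3)
p,e=tri('top',T(217,336),'side',S(652,80));print('tip',p,e);s,R=st();print('local',R.T@(p-s['eef_pos']))
print('tip if z=50',onz('top',*T(217,336),50))
for nm,q,z in[('fl',(125,291),82),('fr',(272,251),82),('flb',(128,319),0),('frb',(268,284),0),('bl',(57,52),45),('br',(198,18),45)]:print(nm,onz('top',*T(*q),z).round(1))
for nm,q,z in[('pbl',(85,52),75),('pbr',(192,32),75),('pr_f',(240,190),75),('pl_f',(127,215),75),('label',(186,234),75)]:print(nm,onz('top',*T(*q),z).round(1))
# predicted tip px if TCP-9.5, 110 ahead
q=np.array(s['eef_pos'])+R@[111,0,9.5];print('pred',q,proj('top',q),proj('side',q),T(217,336),S(652,80))
E
```

```text
tip [543.31245398 -92.34348927  53.47922884] 1.0963622820579586
t 6.65 pos [ 433.7 -112.4   60.2] yaw 9.65 z [ 0.002 -0.001 -1.   ] F [ 0.8  1.1 -0.7] w 0.262 g 59.3 q [-0.45  0.2   2.    0.    0.94  0.96]
local [111.3868825   -1.42788691   6.91812012]
tip if z=50 [544.49509803 -92.70552214  50.        ]
fl [567.9 -43.2  82. ]
fr [ 582.5 -124.6   82. ]
flb [568.1 -47.4   0. ]
frb [ 581.  -129.4    0. ]
bl [716.7 -20.5  45. ]
br [ 729.3 -102.2   45. ]
pbl [706. -35.  75.]
pbr [712.  -95.2  75. ]
pr_f [ 619.6 -111.8   75. ]
pl_f [611.4 -48.9  75. ]
label [597.8 -79.8  75. ]
pred [543.17496556 -93.81815658  50.89831891] [293.47550463 197.1722659 ] [265.11166696 184.13944344] (293.0, 196.8) (265.24, 183.64)
```

Request:
apply_moves(series=[0, -0.01, 0.085, 0, 0, 0, 0.1, 0, 0, 0, 0, 0, 0.09, 0, 0, 0, 0, 0, 0, 0, 0, 0, 0, 0, 0, 0, 0, 0, 0, 0])

```text
t: 7.28
eef_pos: [460.8, -105.7, 46.5]
ee_rot: [[0.986, 0.169, -0.0], [0.169, -0.986, 0.0], [-0.0, -0.0, -1.0]]
wrist_force: [-0.6, 0.2, -0.7]
width: 0.263
gripper_force: 59.3
```

```bash
python3 - <<'E'
from h import *
st()
a=grab('top','t4.png');b=grab('side','s4.png')
a=cv2.imread('pics/t4.png')[150:230,260:340];b=cv2.imread('pics/s4.png')[165:225,220:300]
cv2.imwrite('pics/c4.png',np.hstack([cv2.resize(a,(400,400),interpolation=2),cv2.copyMakeBorder(cv2.resize(b,(400,300),interpolation=2),0,100,0,0,0)]))
E
```

```text
t 7.28 pos [ 460.8 -105.7   46.5] yaw 9.74 z [-0.  0. -1.] F [-0.6  0.2 -0.7] w 0.263 g 59.3 q [-0.41  0.27  1.94 -0.    0.93  0.99]
```

View pics/c4.png

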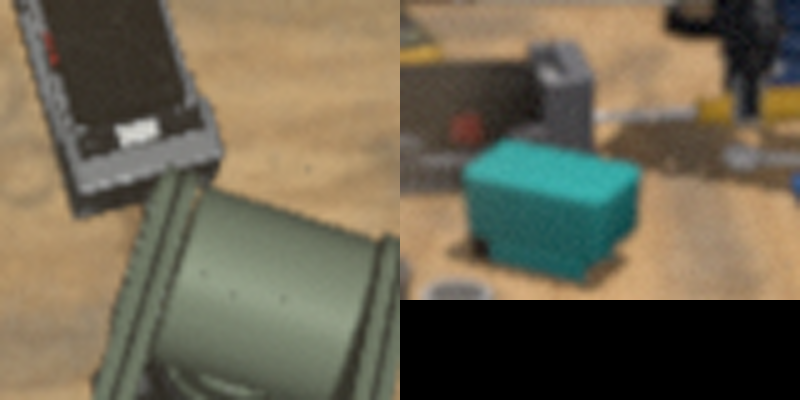

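```bash
python3 - <<'E'
from h import *
for z in(36,38,40): print(proj('side',[570,-87,z]))
print(220+(197-2)*.2,165+(117-2)*.2)
for z in(40,82):print(proj('side',[568.2,-45,z]))
E
```

```text
[257.6200872  188.71766002]
[257.62142147 188.19586229]
[257.62275702 187.67356857]
259.0 188.0
[258.24315718 192.01287102]
[258.27868154 180.6767409 ]
```

Request:
apply_moves(series=[0.0133, 0, 0, 0, 0, 0, 0.0067, 0, 0, 0, 0, 0, 0, 0, 0, 0, 0, 0])

```text
t: 7.75
eef_pos: [463.7, -105.4, 46.6]
ee_rot: [[0.986, 0.169, 0.0], [0.169, -0.986, -0.0], [0.0, 0.0, -1.0]]
wrist_force: [-0.4, 0.1, -0.5]
width: 0.266
gripper_force: 59.3
```

Request:
apply_moves(series=[0.0067, 0, 0, 0, 0, 0, 0.0067, 0, 0, 0, 0, 0, 0, 0, 0, 0, 0, 0])

```text
t: 8.12
eef_pos: [465.7, -105.0, 46.5]
ee_rot: [[0.986, 0.169, 0.0], [0.169, -0.986, -0.0], [0.0, 0.0, -1.0]]
wrist_force: [0.7, 0.5, -0.8]
width: 0.262
gripper_force: 59.3
```

Request:
apply_moves(series=[0.0067, 0, 0, 0, 0, 0, 0.0067, 0, 0, 0, 0, 0, 0, 0, 0, 0, 0, 0])

```text
t: 8.5
eef_pos: [467.7, -104.7, 46.5]
ee_rot: [[0.986, 0.169, 0.0], [0.169, -0.986, -0.0], [0.0, 0.0, -1.0]]
wrist_force: [0.3, -0.3, -1.0]
width: 0.264
gripper_force: 59.3
```

Request:
apply_moves(series=[0.0067, 0, 0, 0, 0, 0, 0.0067, 0, 0, 0, 0, 0, 0, 0, 0, 0, 0, 0])

```text
t: 8.88
eef_pos: [469.7, -104.3, 46.6]
ee_rot: [[0.986, 0.169, 0.0], [0.169, -0.986, -0.0], [0.0, 0.0, -1.0]]
wrist_force: [0.4, 0.3, -1.5]
width: 0.263
gripper_force: 59.3
```

Request:
apply_moves(series=[0.02, 0, 0, 0, 0, 0, 0.02, 0, 0, 0, 0, 0, 0.0133, 0, 0, 0, 0, 0, 0, 0, 0, 0, 0, 0])

```text
t: 9.38
eef_pos: [477.7, -102.9, 46.5]
ee_rot: [[0.986, 0.169, 0.0], [0.169, -0.986, -0.0], [0.0, 0.0, -1.0]]
wrist_force: [-0.4, 0.5, -2.0]
width: 0.265
gripper_force: 59.3
```

Request:
apply_moves(series=[0.0067, 0, 0, 0, 0, 0, 0.0067, 0, 0, 0, 0, 0, 0, 0, 0, 0, 0, 0])

```text
t: 9.75
eef_pos: [478.5, -102.5, 46.1]
ee_rot: [[0.986, 0.169, -0.002], [0.169, -0.986, 0.0], [-0.002, -0.001, -1.0]]
wrist_force: [-3.2, -1.1, -1.4]
width: 0.263
gripper_force: 59.3
```

Request:
apply_moves(series=[0.0067, 0, 0, 0, 0, 0, 0, 0, 0, 0, 0, 0])

```text
t: 10.0
eef_pos: [478.9, -102.3, 45.9]
ee_rot: [[0.986, 0.169, -0.004], [0.169, -0.986, 0.001], [-0.003, -0.001, -1.0]]
wrist_force: [-5.5, -1.1, -0.9]
width: 0.265
gripper_force: 59.4
```

Request:
apply_moves(series=[0.0067, 0, 0, 0, 0, 0, 0, 0, 0, 0, 0, 0])

```text
t: 10.25
eef_pos: [479.3, -102.1, 45.7]
ee_rot: [[0.986, 0.169, -0.005], [0.169, -0.986, 0.001], [-0.005, -0.001, -1.0]]
wrist_force: [-7.2, -2.1, -0.2]
width: 0.261
gripper_force: 59.4
```

Request:
apply_moves(series=[0.0067, 0, 0, 0, 0, 0, 0, 0, 0, 0, 0, 0])

```text
t: 10.5
eef_pos: [480.0, -101.9, 45.6]
ee_rot: [[0.986, 0.169, -0.005], [0.169, -0.986, 0.001], [-0.005, -0.002, -1.0]]
wrist_force: [-6.2, -1.4, -0.0]
width: 0.267
gripper_force: 59.4
```

Request:
apply_moves(series=[0.0067, 0, 0, 0, 0, 0, 0, 0, 0, 0, 0, 0])

```text
t: 10.75
eef_pos: [480.7, -101.7, 45.5]
ee_rot: [[0.986, 0.169, -0.006], [0.169, -0.986, 0.001], [-0.006, -0.002, -1.0]]
wrist_force: [-6.9, -3.0, -0.1]
width: 0.263
gripper_force: 59.4
```

Request:
apply_moves(series=[0.0067, 0, 0, 0, 0, 0, 0, 0, 0, 0, 0, 0])

```text
t: 11.0
eef_pos: [481.5, -101.5, 45.4]
ee_rot: [[0.986, 0.169, -0.007], [0.169, -0.986, 0.001], [-0.006, -0.002, -1.0]]
wrist_force: [-7.8, -2.7, -0.8]
width: 0.265
gripper_force: 59.4
```

```bash
python3 - <<'E'
from h import *
st()
E
```

```text
t 11.0 pos [ 481.5 -101.5   45.4] yaw 9.73 z [-0.007  0.001 -1.   ] F [-7.8 -2.7 -0.8] w 0.265 g 59.4 q [-0.38  0.31  1.89 -0.    0.94  1.02]
```

The tab is sliding on its spring at 7 to 8 N, so I'll keep pressing.

Request:
apply_moves(series=[0.0067, 0, 0, 0, 0, 0, 0, 0, 0, 0, 0, 0])

```text
t: 11.25
eef_pos: [482.1, -101.3, 45.3]
ee_rot: [[0.986, 0.169, -0.007], [0.169, -0.986, 0.001], [-0.007, -0.002, -1.0]]
wrist_force: [-8.4, -3.5, -0.2]
width: 0.272
gripper_force: 59.5
```

Request:
apply_moves(series=[0.0067, 0, 0, 0, 0, 0, 0, 0, 0, 0, 0, 0])

```text
t: 11.5
eef_pos: [482.8, -101.2, 45.2]
ee_rot: [[0.986, 0.169, -0.008], [0.169, -0.986, 0.001], [-0.008, -0.002, -1.0]]
wrist_force: [-9.4, -2.4, 0.1]
width: 0.264
gripper_force: 59.5
```

```bash
python3 - <<'E'
from h import *
a=grab('top','t5.png');b=grab('side','s5.png')
a0=cv2.imread('pics/s4.png')[165:225,195:275];b0=cv2.imread('pics/s5.png')[165:225,195:275]
print('side diff',cv2.absdiff(a0,b0)[:, :55].mean())
cv2.imwrite('pics/c5.png',np.hstack([cv2.resize(a0,(400,300),interpolation=2),cv2.resize(b0,(400,300),interpolation=2)]))
E
```

```text
side diff 4.955858585858586
```

View pics/c5.png

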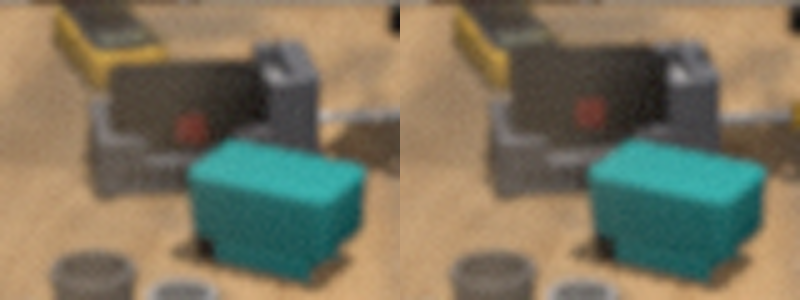

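The picture shows the pack risen by about 12 mm: its top edge went from row 62 to row 46 in the crop. I'll withdraw and return the driver to where it lay, because the wrench lies under this spot.

Request:
apply_moves(series=[-0.02, 0, 0, 0, 0, 0, -0.08, 0, 0, 0, 0, 0, -0.13, 0, 0, 0, 0, 0, -0.13, 0.01, 0, 0, 0, 0, 0, 0, -0.2, 0, 0, 0.0254, 0, 0, -0.2, 0, 0, 0.0254, 0, 0, 0, 0, 0, 0.0254, -0.108, -0.36, 0, 0, 0, 0, -0.108, -0.36, 0, 0, 0, 0, -0.108, -0.36, 0, 0, 0, 0, -0.108, -0.36, 0, 0, 0, 0, -0.108, -0.36, 0, 0, 0, 0])

```text
t: 13.1
eef_pos: [439.4, 172.1, 107.5]
ee_rot: [[0.953, -0.304, 0.004], [-0.304, -0.953, 0.002], [0.004, -0.003, -1.0]]
wrist_force: [1.0, -0.4, -1.4]
width: 0.268
gripper_force: 59.4
```

Request:
apply_moves(series=[-0.108, -0.36, 0, 0, 0, 0, -0.108, -0.36, 0, 0, 0, 0, 0, 0, 0.2, 0, 0, 0, 0, 0, 0.2, 0, 0, 0, 0, 0, 0.1, 0, 0, 0, 0, 0, 0.05, 0, 0, 0, 0, 0, 0, 0, 0, 0])

```text
t: 13.98
eef_pos: [440.9, 282.5, 24.3]
ee_rot: [[0.952, -0.305, 0.001], [-0.305, -0.952, 0.0], [0.0, -0.001, -1.0]]
wrist_force: [0.5, 0.5, -1.0]
width: 0.268
gripper_force: 59.4
```

```bash
python3 - <<'E'
from h import *
st()
E
```

```text
t 13.97 pos [440.9 282.5  24.3] yaw -17.75 z [ 0.001  0.    -1.   ] F [ 0.5  0.5 -1. ] w 0.268 g 59.4 q [0.4  0.4  1.83 0.   0.92 2.28]
```

Request:
apply_moves(series=[0, 0, 0.01, 0, 0, 0, 0, 0, 0.005, 0, 0, 0, 0, 0, 0, 0, 0, 0])

```text
t: 14.35
eef_pos: [440.8, 282.6, 22.2]
ee_rot: [[0.953, -0.304, 0.001], [-0.304, -0.953, 0.0], [0.001, -0.001, -1.0]]
wrist_force: [0.2, -0.2, -1.8]
width: 0.267
gripper_force: 59.4
```

Request:
apply_moves(series=[0, 0, 0.005, 0, 0, 0, 0, 0, 0, 0, 0, 0])

```text
t: 14.6
eef_pos: [440.8, 282.7, 21.8]
ee_rot: [[0.953, -0.304, 0.001], [-0.304, -0.953, 0.0], [0.001, -0.0, -1.0]]
wrist_force: [-1.4, -0.9, 4.7]
width: 0.266
gripper_force: 60.0
```

Request:
apply_moves(series=[0, 0, 0, 0, 0, 0, 0, 0, 0, 0, 0, 0, 0, 0, 0, 0, 0, 0, 0, 0, 0, 0, 0, 0, 0, 0, -0.1, 0, 0, 0, 0, 0, -0.3, 0, 0, 0, 0, 0, -0.4, 0, 0, 0, 0, 0, -0.2, 0, 0, 0, 0, 0, 0, 0, 0, 0], claw=0.65)

```text
t: 15.72
eef_pos: [443.0, 283.7, 175.8]
ee_rot: [[0.953, -0.304, 0.008], [-0.304, -0.953, 0.004], [0.007, -0.006, -1.0]]
wrist_force: [0.6, 0.2, 0.2]
width: 0.657
gripper_force: 0.0
```

```bash
python3 - <<'E'
from h import *
T5=lambda x,y:(x,y)
# pack top popped corners in t5 (z 87), lightly: dark mask inside charger region
im=cv2.imread('pics/t5.png');hsv=cv2.cvtColor(im,cv2.COLOR_BGR2HSV)
k=np.zeros(im.shape[:2],np.uint8);k[130:188,258:308]=cv2.inRange(hsv,(0,0,0),(179,255,62))[130:188,258:308]
k=cv2.morphologyEx(k,cv2.MORPH_OPEN,np.ones((3,3)))
c=max(cv2.findContours(k,0,2)[0],key=cv2.contourArea);r=cv2.minAreaRect(c);print(r,cv2.contourArea(c))
for q in cv2.boxPoints(r):print(q,onz('top',*q,87).round(1))
togo([662,-70,150],9.5)
b=grab('side','s6.png');a=grab('top','t6.png')
a=cv2.resize(a[125:275,130:310,::-1],None,fx=2.6,fy=2.6);b=cv2.resize(b[165:265,200:330,::-1],None,fx=2.4,fy=2.4)
h=390;cv2.imwrite('pics/c6.png',np.hstack([cv2.copyMakeBorder(i,0,h-i.shape[0],0,0,0) for i in(a,b)]))
E
```

```text
((281.3963928222656, 155.60623168945312), (39.34466552734375, 22.548105239868164), 75.25643920898438) 784.0
[265.48706 139.45079] [704.1 -31.6  87. ]
[287.2928  133.71245] [714.9 -92.9  87. ]
[297.30573 171.76167] [ 605.2 -108.5   87. ]
[275.5     177.50002] [594.9 -48.2  87. ]
t 15.72 pos [443.  283.7 175.8] yaw -17.71 z [ 0.008  0.004 -1.   ] F [0.6 0.2 0.2] w 0.657 g 0.0 q [0.41 0.17 1.74 0.   1.22 2.28]
local shift mm [316.  270.5  26.3] shares [2.1069 1.8034 0.1755]
turn z share -0.0756
```

View pics/c6.png

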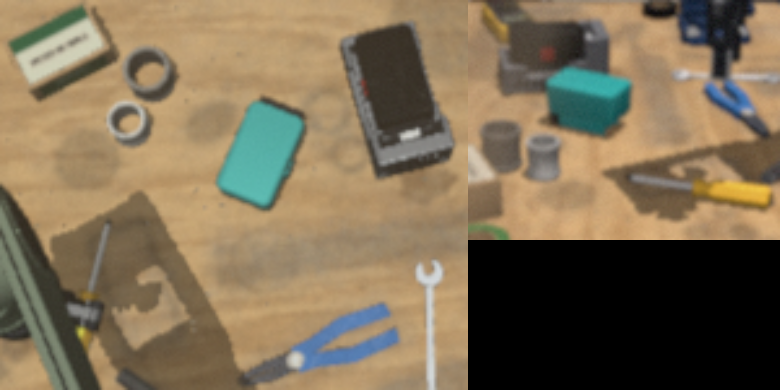

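Request:
apply_moves(series=[0.301, 0.258, 0, 0, 0, 0, 0.301, 0.258, 0, 0, 0, 0, 0.301, 0.258, 0, 0, 0, 0, 0.301, 0.258, 0, 0, 0, 0, 0.301, 0.258, 0, 0, 0, 0, 0.301, 0.258, 0, 0, 0, 0, 0.301, 0.258, 0, 0, 0, 0, 0, 0, 0, 0, 0, -0.0252, 0, 0, 0, 0, 0, -0.0252, 0, 0, 0, 0, 0, -0.0252, 0, 0, 0, 0, 0, 0, 0, 0, 0, 0, 0, 0], claw=1)

```text
t: 17.32
eef_pos: [658.3, -71.4, 169.6]
ee_rot: [[0.987, 0.163, -0.002], [0.163, -0.987, 0.001], [-0.002, -0.001, -1.0]]
wrist_force: [-0.4, -0.1, 0.6]
width: 0.996
gripper_force: 0.0
```

```bash
python3 - <<'E'
from h import *
togo([662,-71,70],9.4)
for z in(75,87):print(proj('side',[662,-103,z]),proj('side',[662,-39,z]))
im=cv2.imread('pics/s6.png');print(im[168:200,232].tolist())
im=cv2.imread('pics/t6.png')
for v in(150,158):print(v,[int(x) for x in im[v,262:310].mean(1)])
E
```

```text
t 17.32 pos [658.3 -71.4 169.6] yaw 9.38 z [-0.002  0.001 -1.   ] F [-0.4 -0.1  0.6] w 0.996 g 0.0 q [-0.24  0.46  1.38 -0.    1.31  1.17]
local shift mm [ 4.   0.3 99.6] shares [0.0265 0.0018 0.6642]
turn z share -0.0001
[231.88215694 176.95394777] [230.98733822 183.21239962]
[231.81666674 173.78310069] [230.91649801 179.92995463]
[[107, 132, 156], [108, 133, 156], [105, 132, 154], [111, 138, 162], [105, 133, 156], [97, 122, 144], [79, 92, 109], [63, 74, 85], [59, 70, 77], [61, 72, 79], [60, 68, 76], [55, 65, 73], [58, 66, 75], [59, 69, 75], [56, 67, 73], [55, 65, 76], [52, 64, 89], [57, 65, 105], [51, 64, 114], [55, 63, 112], [50, 59, 107], [52, 62, 102], [48, 57, 85], [48, 58, 70], [50, 60, 66], [60, 69, 73], [78, 85, 90], [92, 95, 102], [100, 104, 108], [93, 97, 96], [90, 94, 77], [92, 95, 67]]
150 [109, 75, 98, 101, 120, 117, 78, 52, 52, 51, 52, 51, 51, 51, 51, 51, 48, 49, 47, 51, 52, 52, 53, 49, 48, 50, 49, 48, 48, 52, 79, 107, 129, 132, 131, 133, 132, 135, 131, 132, 136, 134, 134, 136, 136, 136, 136, 138]
158 [135, 140, 104, 97, 121, 122, 115, 89, 62, 51, 50, 51, 51, 52, 51, 52, 50, 52, 49, 51, 50, 51, 49, 49, 50, 47, 51, 50, 49, 51, 49, 47, 67, 108, 145, 153, 156, 155, 151, 151, 149, 148, 143, 144, 145, 144, 144, 146]
```

```bash
python3 - <<'E'
from h import *
for l,r,v in((268.1,291.8,150),(269.4,294.3,158)):
    a=onz('top',l,v,87);b=onz('top',r,v,87);print(a,b,(a+b)/2,np.hypot(*(a-b)[:2]))
E
```

```text
[673.51638613 -35.78946314  87.        ] [ 667.46106548 -100.27605945   87.        ] [670.4887258 -68.0327613  87.       ] 64.77027104406272
[650.66586631 -37.11882373  87.        ] [ 644.32719626 -104.62604204   87.        ] [647.49653128 -70.87243288  87.        ] 67.80415372639817
```

Request:
apply_moves(series=[0.027, -0.011, 0.3, 0, 0, 0, 0, 0, 0.2, 0, 0, 0, 0, 0, 0.1, 0, 0, 0, 0, 0, 0.07, 0, 0, 0, 0, 0, 0.04, 0, 0, 0, 0, 0, 0, 0, 0, 0])

```text
t: 18.08
eef_pos: [663.2, -69.5, 65.0]
ee_rot: [[0.986, 0.165, 0.001], [0.165, -0.986, -0.0], [0.001, 0.0, -1.0]]
wrist_force: [0.1, 0.1, 0.0]
width: 0.996
gripper_force: 0.0
```

Request:
apply_moves(series=[0, 0, 0, 0, 0, 0, 0, 0, 0, 0, 0, 0, 0, 0, 0, 0, 0, 0, 0, 0, 0, 0, 0, 0, 0, 0, 0, 0, 0, 0], claw=0, squeeze=60)

```text
t: 18.7
eef_pos: [663.7, -69.5, 65.5]
ee_rot: [[0.986, 0.165, 0.002], [0.165, -0.986, -0.0], [0.002, 0.001, -1.0]]
wrist_force: [1.5, -1.5, 3.2]
width: 0.727
gripper_force: 69.4
```

Request:
apply_moves(series=[0, 0, -0.03, 0, 0, 0, 0, 0, -0.05, 0, 0, 0, 0, 0, -0.06, 0, 0, 0, 0, 0, 0, 0, 0, 0])

```text
t: 19.2
eef_pos: [662.8, -68.9, 86.0]
ee_rot: [[0.986, 0.165, 0.0], [0.165, -0.986, 0.001], [0.0, -0.001, -1.0]]
wrist_force: [0.2, 0.4, -3.4]
width: 0.728
gripper_force: 67.7
```

Request:
apply_moves(series=[0, 0, -0.1, 0, 0, 0, 0, 0, -0.2, 0, 0, 0, 0, 0, -0.2, 0, 0, 0, 0, 0, -0.1, 0, 0, 0, 0, 0, 0, 0, 0, 0])

```text
t: 19.82
eef_pos: [663.8, -69.6, 177.5]
ee_rot: [[0.986, 0.165, 0.003], [0.165, -0.986, -0.001], [0.003, 0.001, -1.0]]
wrist_force: [0.1, 0.0, -4.2]
width: 0.727
gripper_force: 67.7
```

```bash
python3 - <<'E'
from h import *
togo([615,-245,161])
im=cv2.imread('pics/t0.png')
for p in[(340,190),(340,165),(350,240),(385,125)]:print(p,onz('top',*p,0).round())
a=grab('top','t7.png');b=grab('side','s7.png')
p=np.array(ctrl.read_state()['eef_pos'])
for z in (22,0,-43): print(proj('side',p+[0,30,z]).round(1))
print(b[110:200:3,int(proj('side',p)[0])].tolist())
E
```

```text
t 19.82 pos [663.8 -69.6 177.5] yaw 9.5 z [ 0.003 -0.001 -1.   ] F [ 0.1  0.  -4.2] w 0.727 g 67.7 q [-0.23  0.46  1.37  0.    1.32  1.17]
local shift mm [-77.1 165.   16.5] shares [-0.5141  1.0998  0.11  ]
(340, 190) [ 561. -233.    0.]
(340, 165) [ 634. -243.    0.]
(350, 240) [ 416. -243.    0.]
(385, 125) [ 742. -391.    0.]
[230.3 149.1]
[230.4 155.4]
[230.7 167.6]
[[27, 27, 25], [34, 36, 35], [36, 33, 33], [37, 36, 33], [39, 35, 37], [45, 44, 44], [55, 55, 52], [58, 58, 58], [52, 47, 47], [54, 50, 48], [60, 54, 51], [62, 53, 50], [61, 56, 50], [88, 81, 77], [89, 86, 79], [87, 81, 77], [97, 82, 79], [85, 68, 60], [84, 71, 65], [145, 126, 104], [151, 129, 104], [170, 141, 108], [168, 138, 103], [146, 121, 92], [159, 131, 101], [166, 137, 103], [127, 109, 93], [78, 71, 62], [67, 59, 44], [78, 73, 66]]
```

Request:
apply_moves(series=[-0.122, 0.217, 0, 0, 0, 0, -0.122, 0.217, 0, 0, 0, 0, -0.122, 0.217, 0, 0, 0, 0, -0.122, 0.217, 0, 0, 0, 0, -0.122, 0.217, 0, 0, 0, 0, 0, 0, 0.2, 0, 0, 0, 0, 0, 0.25, 0, 0, 0, 0, 0, 0.2, 0, 0, 0, 0, 0, 0.1, 0, 0, 0, 0, 0, 0.05, 0, 0, 0, 0, 0, 0.04, 0, 0, 0, 0, 0, 0, 0, 0, 0])

```text
t: 21.42
eef_pos: [599.8, -245.2, 50.1]
ee_rot: [[0.986, 0.165, 0.001], [0.165, -0.986, -0.0], [0.001, 0.001, -1.0]]
wrist_force: [0.1, 0.3, -5.0]
width: 0.731
gripper_force: 67.7
```

Request:
apply_moves(series=[0, 0, 0.01, 0, 0, 0, 0, 0, 0.007, 0, 0, 0, 0, 0, 0, 0, 0, 0])

```text
t: 21.8
eef_pos: [599.5, -245.0, 47.2]
ee_rot: [[0.986, 0.165, 0.0], [0.165, -0.986, -0.0], [0.0, 0.0, -1.0]]
wrist_force: [-0.1, -0.3, -4.3]
width: 0.727
gripper_force: 67.7
```

Request:
apply_moves(series=[0, 0, 0.01, 0, 0, 0, 0, 0, 0.005, 0, 0, 0, 0, 0, 0, 0, 0, 0])

```text
t: 22.18
eef_pos: [599.6, -245.2, 45.7]
ee_rot: [[0.986, 0.165, 0.0], [0.165, -0.986, -0.0], [0.0, 0.0, -1.0]]
wrist_force: [-2.1, 1.3, 2.4]
width: 0.727
gripper_force: 68.2
```

Request:
apply_moves(series=[0, 0, 0.005, 0, 0, 0, 0, 0, 0, 0, 0, 0])

```text
t: 22.42
eef_pos: [599.7, -245.2, 45.6]
ee_rot: [[0.986, 0.165, 0.0], [0.165, -0.986, -0.0], [0.0, 0.0, -1.0]]
wrist_force: [-4.3, 1.0, 7.8]
width: 0.728
gripper_force: 68.5
```

Request:
apply_moves(series=[0, 0, -0.005, 0, 0, 0, 0, 0, 0, 0, 0, 0, 0, 0, 0, 0, 0, 0, 0, 0, 0, 0, 0, 0, 0, 0, -0.05, 0, 0, 0, 0, 0, -0.2, 0, 0, 0, 0, 0, -0.3, 0, 0, 0, 0, 0, -0.3, 0, 0, 0, 0, 0, 0, 0, 0, 0, 0, 0, 0, 0, 0, 0], claw=1)

```text
t: 23.68
eef_pos: [599.1, -244.9, 172.3]
ee_rot: [[0.986, 0.165, -0.0], [0.165, -0.986, 0.0], [-0.0, -0.0, -1.0]]
wrist_force: [-0.3, 0.4, -0.0]
width: 0.994
gripper_force: 0.0
```

```bash
python3 - <<'E'
from h import *
s,R=st();b=grab('side','s8.png');a=grab('top','t8.png')
# driver: yellow/ tip unchanged vs t0
im=cv2.imread('pics/t8.png');hsv=cv2.cvtColor(im,cv2.COLOR_BGR2HSV)
m=cv2.inRange(hsv,(20,150,90),(34,255,255));k=np.zeros_like(m);k[200:275,140:190]=m[200:275,140:190]
print(cv2.minAreaRect(max(cv2.findContours(k,0,2)[0],key=cv2.contourArea)))
d=cv2.absdiff(cv2.imread('pics/s0.png'),cv2.imread('pics/s8.png')).mean(2)>40
n,l,stt,c=cv2.connectedComponentsWithStats(d.astype(np.uint8))
print([x.tolist() for x in stt[1:] if x[4]>20])
for z in(65,0):print('pack exp side',[proj('side',[600+dx,-245+32,z]).round(1).tolist() for dx in(-52,52)])
bb=cv2.imread('pics/s8.png');u=int(proj('side',[605,-245,65])[0]);print([int(x) for x in bb[150:200,u].mean(1)])
E
```

```text
t 23.68 pos [ 599.1 -244.9  172.3] yaw 9.5 z [-0.  0. -1.] F [-0.3  0.4 -0. ] w 0.994 g 0.0 q [-0.52  0.42  1.42  0.    1.3   0.88]
((160.11766052246094, 253.02943420410156), (8.48874568939209, 32.01470184326172), 14.03624439239502)
[[327, 0, 38, 22, 451], [385, 0, 10, 83, 577], [406, 0, 5, 8, 27], [396, 6, 48, 145, 1997], [312, 10, 14, 11, 62], [410, 12, 12, 35, 168], [332, 17, 65, 133, 2455], [293, 26, 38, 33, 314], [280, 29, 13, 16, 68], [335, 45, 20, 23, 266], [232, 48, 45, 26, 587], [332, 69, 23, 40, 610], [253, 72, 7, 6, 26], [424, 72, 11, 18, 89], [238, 76, 6, 12, 37], [240, 91, 20, 53, 692], [429, 90, 11, 5, 26], [438, 99, 6, 8, 32], [459, 108, 6, 20, 53], [406, 146, 9, 8, 43], [237, 165, 132, 59, 1315], [319, 166, 44, 48, 849], [218, 182, 26, 8, 107], [378, 200, 12, 12, 94], [403, 209, 21, 7, 107], [386, 213, 34, 17, 393]]
pack exp side [[263.1, 169.7], [235.9, 169.8]]
pack exp side [[263.0, 185.6], [236.2, 185.6]]
[128, 132, 136, 141, 143, 143, 137, 128, 125, 129, 133, 137, 133, 134, 108, 69, 40, 39, 42, 37, 37, 38, 61, 88, 97, 80, 71, 81, 106, 121, 114, 81, 60, 52, 51, 49, 54, 45, 42, 58, 83, 79, 78, 81, 102, 123, 129, 123, 131, 130]
```

```bash
python3 -c "
from plant import ctrl
print(ctrl.close_job())"
```

```text
the job is handed in; nothing more can be done
None
```

I pressed the catch through the opening and the pack popped up. The screwdriver lies flat where it was found, the pack stands on its rails about 180 mm from the charger, and the job is handed in (no verdict was returned).

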